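Find the tired leaf spring

ROBOT

A 6-joint arm with a two-finger parallel gripper is mounted at the origin on a cart in front of the work surface, level with it; the furniture and walls round the work are solid. World frame = base frame: x ahead of the robot, y to its left, z up, the work surface at z = 0. Lengths are in m, angles in rad, forces in N, time in s.
With the tool pointing down it reaches from about 0.35 to 0.775 m from the base axis. Payload 7.3 kg.
Tool frame: the origin (TCP) lies on the centre line of the jaws, within the pads' length; the fingertips stand 17 mm ahead of it and the grasp point (between the pads) lies 2 mm behind it (robot.tcp_to_tips is the distance from the TCP to the fingertips, in m); z points along the fingers, y is the line along which they close (so a half turn about z gives the same grasp; the last joint's range is limited). The gripper opens to 92 mm and grips with 3 to 60 N. Pads are 19 mm wide; open, the fingers measure 130 mm over their backs; the gripper's body (75 mm by 190 mm) begins 47 mm behind the grasp point.
Start: joints at [1.152, 0.342, 1.524, -0, 1.275, -0.146], TCP at [0.141, 0.506, 0.244] pointing down, gripper open.
Joint ranges: [-2.53, 2.53], [-0.77, 2.02], [0.04, 2.7], [-1, 4.14], [0.28, 2.66], [-3.11, 3.11]. Speed limits (rad/s): [2.57, 2.57, 3.14, 3.14, 3.14, 3.14].

INTERFACE

Orientations are given as [roll, pitch, yaw] about the fixed x, y, z axes, in that order (R = Rz(yaw) Ry(pitch) Rx(roll)).
In Python, from cell import robot gives the robot as it stands. The module is installed in compiled form; this text tells all that it offers.
- The arm moves only by the tool carry_out, never from a script. Its argument "commands" is a list of rows, each a list of 3 entries, a list of its own where there are three numbers: the shift along the tool's x, y, z in m, then the turn about the tool's z in rad, then the opening, from 0 (shut) to 1 (fully open). In form: [[[dx, dy, dz], yaw, claw], ...]. A call has 1 to 20 rows; each row shifts and turns the commanded pose from where the row before left it, along the tool's axes as they then stand; what a row does not reach is not made up. A row lasts 1/8 s, in which the tool goes at most 62.5 mm and 10.7 degrees, less where a joint would pass 70% of its speed; a pose out of reach is approached as far as the arm can. A call is refused whole if a number of a shift passes 0.0625 or a number of a turn 0.188, either way. A call with a gripper value outside its range is refused whole. The fingers move at their own pace and stop on an object; "newtons" is the grip in N (left out, the last holds). Time passes only in rows, so rows that do not move let the fingers close. It gives the time, the measured TCP pose, the force, the opening and the grip force at its end, in the units of the state.
- robot.observe(): the state, without advancing time (a new reading comes with each control period).
- robot.read_camera(name): name is "scene" or "top" or "wrist"; returns a dict with "pixels" (480x640x3 uint8, red, green, blue), "fx", "fy", "cx", "cy" (pixels), "view" (4x4, takes a point from world to camera coordinates); the wrist camera has in their place "T_tool_cam" (4x4, takes a point from camera to tool coordinates, whose origin is the TCP and whose axes are the flange's). Camera axes: x right, y up, looking along -z (the intrinsics and any distortion apply to the point x, -y, -z); pixel columns grow to the right and rows downward; lengths in m; the calibration is good to about 2 mm. A picture is of the moment at which its call begins: read the wrist's pose just before it. There is no depth.
- robot.hand_in(): hands the job in; it is judged then, once.
Trained networks look in a picture, given as the dict that the camera call returned (one of the last four; its "shot" number tells which), for a name from the list of things; names that differ only in an ending like _2 or _b are one class to them, and where a whole thing is asked for, a point or a joint stands for the part that bears it (a point fixed in the world has none). Each returns a list of dicts, best first, with "p" (0 to 1); they miss things now and then, are a little off and sometimes report something else, mostly with a low value. They report only what shows in the picture. A call takes as long as a camera call.
- robot.find_in(picture, name): "at" ([column, row] in pixels, amid what is visible of it).
- robot.tip_of(picture, name): "at" ([column, row] in pixels: a listed point, or the origin of a listed thing).
The state is a dict: "time": time; "qpos": joint angles; "qvel": joint speeds; "joint_efforts": joint torques, N m; "tool_pos": TCP position; "tool_rot": TCP orientation; "contact_force": force on the tool from outside, world axes, zero at the start; "torque": the same for the moment, N m; "opening": finger opening in m; "grip_force": force on a finger pad.
Only numpy, scipy, OpenCV 4.12 (cv2) and the standard library are available. Lean on these libraries where they do the work, as an engineer would, in place of code of your own. Each camera call takes 0.05 s, during which the arm holds its last target. There are 200 camera calls.

TASK

Check the three spring test blocks in turn, from left to right: with the fingertips press the pad in the middle of each leaf down with about 8 N, hold it steady for about a second and judge how far it gives, never loading a leaf beyond 15 N. One leaf is tired and gives about twice as far as the others: lift that block by its clamp and set it down gently, upright and flat on the floor of the reject tray. Leave the two sound blocks and everything else on the table where they stand.

Things in the scene. Friction and masses are not known exactly. Their poses are not given: they have to be found in the camera images.
- spring_a: one of three loose spring test blocks, 0.4 kg, alike to the eye, in a row about 135 mm apart, order varies: base plate 110 (x) x 36 (y) x 8 mm, aluminium clamp block at the +x end (away from the robot, within 0.35 rad), steel leaf spring reaching from it back over the plate. Origin: centre of the underside, z up; 64 mm high over all
- clamp_a (a point): point to grip spring_a: middle of its clamp block, 46 mm above the underside, 40 mm from the centre along +x. Clamp block 30 mm (y, grip across this) x 30 mm (x), solid from 8 to 62 mm above the underside. Axes as spring_a
- pad_a: round press pad, 12 mm across, 5 mm proud of the leaf at mid-span. Origin: centre of its top, 46.5 mm above spring_a's underside, 12.5 mm from its centre along -x. The leaf bends down elastically about its root, 37.5 mm from the pad. Give grows with force: at 8 N a sound leaf gives about 3 mm at the pad, the one tired leaf about 6 mm; over 15 N damages it
- leaf_a: steel leaf spring of spring_a, 75 long, 20 wide, 3 mm thick, carrying pad_a. Origin: at its root in the clamp face, 25 mm from the centre of spring_a along +x and 40 mm above the underside; it runs along -x
- spring_b: one of three loose spring test blocks, 0.4 kg, alike to the eye, in a row about 135 mm apart, order varies: base plate 110 (x) x 36 (y) x 8 mm, aluminium clamp block at the +x end (away from the robot, within 0.35 rad), steel leaf spring reaching from it back over the plate. Origin: centre of the underside, z up; 64 mm high over all
- clamp_b (a point): point to grip spring_b: middle of its clamp block, 46 mm above the underside, 40 mm from the centre along +x. Clamp block 30 mm (y, grip across this) x 30 mm (x), solid from 8 to 62 mm above the underside. Axes as spring_b
- pad_b: round press pad, 12 mm across, 5 mm proud of the leaf at mid-span. Origin: centre of its top, 46.5 mm above spring_b's underside, 12.5 mm from its centre along -x. The leaf bends down elastically about its root, 37.5 mm from the pad. Give grows with force: at 8 N a sound leaf gives about 3 mm at the pad, the one tired leaf about 6 mm; over 15 N damages it
- leaf_b: steel leaf spring of spring_b, 75 long, 20 wide, 3 mm thick, carrying pad_b. Origin: at its root in the clamp face, 25 mm from the centre of spring_b along +x and 40 mm above the underside; it runs along -x
- spring_c: one of three loose spring test blocks, 0.4 kg, alike to the eye, in a row about 135 mm apart, order varies: base plate 110 (x) x 36 (y) x 8 mm, aluminium clamp block at the +x end (away from the robot, within 0.35 rad), steel leaf spring reaching from it back over the plate. Origin: centre of the underside, z up; 64 mm high over all
- clamp_c (a point): point to grip spring_c: middle of its clamp block, 46 mm above the underside, 40 mm from the centre along +x. Clamp block 30 mm (y, grip across this) x 30 mm (x), solid from 8 to 62 mm above the underside. Axes as spring_c
- pad_c: round press pad, 12 mm across, 5 mm proud of the leaf at mid-span. Origin: centre of its top, 46.5 mm above spring_c's underside, 12.5 mm from its centre along -x. The leaf bends down elastically about its root, 37.5 mm from the pad. Give grows with force: at 8 N a sound leaf gives about 3 mm at the pad, the one tired leaf about 6 mm; over 15 N damages it
- leaf_c: steel leaf spring of spring_c, 75 long, 20 wide, 3 mm thick, carrying pad_c. Origin: at its root in the clamp face, 25 mm from the centre of spring_c along +x and 40 mm above the underside; it runs along -x
- tray: shallow grey open reject tray, fixed to the table: outside 160 (x) x 90 (y) x 18 mm high, walls and floor 4 mm thick (inside 152 x 82 mm, so a test block fits in lengthwise, base along the tray's x, either way round). Origin: centre of the underside; x along the length
- screwdriver_1: loose screwdriver with red handle, 191 mm long, lying behind the test blocks; bystander
- marker_1: loose marker pen, 124 mm long, lying behind the test blocks; bystander
- stripe_carton: loose small striped carton, 65x67x71 mm; bystander
- tint_jar_28x: loose small jar with white cap, 27 mm across, 48 mm high; bystander
- dropper_mint: loose small dropper bottle, 20 mm across, 67 mm high, beyond the tray; bystander
- blade_pack: loose flat black pack, 28x90x9 mm, beyond the tray; bystander

How it is judged:
On the way, in this order (a step that is already met when the one before it is completed fails the run):
1. the pad of the left block is pressed with 6 to 10 N for half a second (((contact force between the fingers and pad_a between 6 and 10 N and world y of pad_a between 0.3125 and 1 m) or (contact force between the fingers and pad_b between 6 and 10 N and world y of pad_b between 0.3125 and 1 m) or (contact force between the fingers and pad_c between 6 and 10 N and world y of pad_c between 0.3125 and 1 m))), for 0.5 s.
2. then the pad of the middle block, likewise (((contact force between the fingers and pad_a between 6 and 10 N and world y of pad_a between 0.1775 and 0.3125 m) or (contact force between the fingers and pad_b between 6 and 10 N and world y of pad_b between 0.1775 and 0.3125 m) or (contact force between the fingers and pad_c between 6 and 10 N and world y of pad_c between 0.1775 and 0.3125 m))), for 0.5 s.
3. then the pad of the right block, likewise (((contact force between the fingers and pad_a between 6 and 10 N and world y of pad_a between -0.1 and 0.1775 m) or (contact force between the fingers and pad_b between 6 and 10 N and world y of pad_b between -0.1 and 0.1775 m) or (contact force between the fingers and pad_c between 6 and 10 N and world y of pad_c between -0.1 and 0.1775 m))), for 0.5 s.
4. after that a block is lifted at least 25 mm (height (world z) of any of spring_a, spring_b, spring_c above 0.025 m), for 0.1 s.
At the end, for the whole second after the job is handed in: The tired block (its leaf gives about 6 mm under 8 N; known to the judge by the leaf's sag under its own weight, a fraction of a millimetre) stands at rest and released on the tray's floor, upright within 0.06 rad and wholly inside; the two sound blocks stand upright within 30 mm of where they were (((z of pad_a in the frame of spring_a below 0.04627 m and x of spring_a in the frame of tray between -0.035 and 0.035 m and y of spring_a in the frame of tray between -0.035 and 0.035 m and z of spring_a in the frame of tray between 0.001 and 0.009 m and angle between spring_a's own z axis and vertical below 0.06 rad and linear speed of spring_a below 0.02 m/s and distance of each of spring_b, spring_c from where it was at the start of the episode below 0.03 m and angle between each of spring_b, spring_c's own z axis and vertical below 0.1 rad) or (z of pad_b in the frame of spring_b below 0.04627 m and x of spring_b in the frame of tray between -0.035 and 0.035 m and y of spring_b in the frame of tray between -0.035 and 0.035 m and z of spring_b in the frame of tray between 0.001 and 0.009 m and angle between spring_b's own z axis and vertical below 0.06 rad and linear speed of spring_b below 0.02 m/s and distance of each of spring_a, spring_c from where it was at the start of the episode below 0.03 m and angle between each of spring_a, spring_c's own z axis and vertical below 0.1 rad) or (z of pad_c in the frame of spring_c below 0.04627 m and x of spring_c in the frame of tray between -0.035 and 0.035 m and y of spring_c in the frame of tray between -0.035 and 0.035 m and z of spring_c in the frame of tray between 0.001 and 0.009 m and angle between spring_c's own z axis and vertical below 0.06 rad and linear speed of spring_c below 0.02 m/s and distance of each of spring_a, spring_b from where it was at the start of the episode below 0.03 m and angle between each of spring_a, spring_b's own z axis and vertical below 0.1 rad))); the robot touches nothing.
It fails at once if a leaf or its pad is loaded with more than 15 N (contact force between anything else and leaf_a above 15 N or contact force between anything else and leaf_b above 15 N or contact force between anything else and leaf_c above 15 N).
It fails at once if a block is dropped (moves faster than 0.6 m/s out of the fingers) ((linear speed of spring_a above 0.6 m/s and contact force between the fingers and spring_a below 0.1 N) or (linear speed of spring_b above 0.6 m/s and contact force between the fingers and spring_b below 0.1 N) or (linear speed of spring_c above 0.6 m/s and contact force between the fingers and spring_c below 0.1 N)).
It fails at once if a block is tipped by more than 0.6 rad (angle between any of spring_a, spring_b, spring_c's own z axis and vertical above 0.6 rad).
It fails at once if a bystander is moved more than 30 mm (distance of any of screwdriver_1, marker_1, stripe_carton, tint_jar_28x, dropper_mint, blade_pack from where it was at the start of the episode above 0.03 m).
It also fails if it takes over 72 s, if anything falls off the work surface, if the arm or the gripper's body presses on something with over 40 N, if the wrist force passes 120 N, or if a joint passes its speed limit or range.

## Working session

There is one attempt and no reset: what is moved stays moved. The work goes in short steps, Python scripts to look and compute and a tool call to move; the robot and the scene stay as the last step left them, time stands still between calls to the robot, and variables do not carry over. Pictures are saved under pics/ and viewed, at most 10 in all, crops included, and the job is handed in when it is done.

Besides the shell and the picture viewer there is one more tool, called after "Request:" as name(argument=value, ...), one argument or row to a line, values as JSON. carry_out: Moves the arm, as the interface text tells. Its arguments: {"type":"object","properties":{"commands":{"type":"array"},"newtons":{"type":"number"}},"required":["commands"]}

```bash
mkdir -p pics
cat > h.py <<'E'
import numpy as np, cv2
from cell import robot
def ray(pic,at):
    # world ray of pixel (scene/top)
    V=np.array(pic["view"]);R=V[:3,:3];t=V[:3,3]
    d=np.array([(at[0]-pic["cx"])/pic["fx"],-(at[1]-pic["cy"])/pic["fy"],-1.])
    return -R.T@t, R.T@d
def onz(pic,at,z):
    o,d=ray(pic,at); return o+d*(z-o[2])/d[2]
def proj(pic,p):
    c=np.array(pic["view"])@np.r_[p,1]
    return [round(pic["cx"]+pic["fx"]*c[0]/-c[2],1),round(pic["cy"]-pic["fy"]*c[1]/-c[2],1)]
E
cat > a.py <<'E'
from h import *
np.set_printoptions(precision=4,suppress=True)
s=robot.observe(); print({k:np.round(v,3).tolist() for k,v in s.items()}, robot.tcp_to_tips)
for n in ("top","scene"):
    p=robot.read_camera(n); cv2.imwrite(f"pics/{n}1.png",p["pixels"][:,:,::-1]); print(n,p.keys(),p["fx"])
    for nm,z in (("pad_a",.0465),("clamp_a",.046),("spring_a",0),("leaf_a",.04),("tray",0)):
        print(nm,[(np.round(r["at"]).tolist(),round(r["p"],2),np.round(onz(p,r["at"],z)[:2],4).tolist()) for r in robot.tip_of(p,nm)[:5]])
    for nm in ("screwdriver_1","marker_1","stripe_carton","tint_jar_28x","dropper_mint","blade_pack"):
        print(nm,[(np.round(r["at"]).tolist(),round(r["p"],2),np.round(onz(p,r["at"],.02)[:2],3).tolist()) for r in robot.find_in(p,nm)[:1]])
E
python3 a.py
```

```text
{'time': 0.0, 'qpos': [1.152, 0.343, 1.525, 0.0, 1.275, -0.146], 'qvel': [-0.001, -0.001, -0.001, 0.001, -0.0, -0.0], 'joint_efforts': [-0.001, -43.124, -24.422, 0.072, 0.056, -0.0], 'tool_pos': [0.141, 0.505, 0.243], 'tool_rot': [-3.14, -0.0, 2.869], 'contact_force': [-0.423, -0.185, -0.807], 'torque': [0.006, -0.016, -0.015], 'grip_force': 0.0, 'opening': 0.092} 0.017
top dict_keys(['pixels', 'fx', 'fy', 'cx', 'cy', 'view', 'shot']) 457.08860019642384
pad_a [([166.0, 251.0], 0.69, [0.5111, 0.3799])]
clamp_a [([164.0, 243.0], 0.8, [0.5322, 0.3866]), ([272.0, 253.0], 0.79, [0.5036, 0.0992]), ([221.0, 246.0], 0.67, [0.5242, 0.2337])]
spring_a [([222.0, 263.0], 0.82, [0.482, 0.2406]), ([271.0, 267.0], 0.81, [0.4688, 0.1073]), ([174.0, 259.0], 0.59, [0.4923, 0.372])]
leaf_a [([164.0, 250.0], 0.79, [0.5139, 0.3881]), ([219.0, 252.0], 0.78, [0.5091, 0.2404]), ([274.0, 260.0], 0.5, [0.4868, 0.0939])]
tray [([453.0, 250.0], 0.73, [0.5125, -0.3913]), ([436.0, 204.0], 0.45, [0.6395, -0.3478])]
screwdriver_1 [([185.0, 212.0], 0.58, [0.621, 0.341])]
marker_1 [([244.0, 195.0], 0.52, [0.666, 0.17
[... 385 characters left out ...]
.7, [0.5272, 0.2282]), ([197.0, 211.0], 0.65, [0.5234, 0.3763])]
spring_a [([191.0, 229.0], 0.79, [0.4921, 0.3754]), ([226.0, 248.0], 0.76, [0.4805, 0.2353]), ([255.0, 269.0], 0.62, [0.4565, 0.1127])]
leaf_a [([232.0, 232.0], 0.7, [0.5079, 0.2327]), ([193.0, 214.0], 0.69, [0.5105, 0.3792]), ([266.0, 254.0], 0.66, [0.4869, 0.097])]
tray [([432.0, 334.0], 0.88, [0.5104, -0.3813])]
screwdriver_1 [([230.0, 205.0], 0.78, [0.627, 0.341])]
marker_1 [([225.0, 238.0], 0.2, [0.496, 0.247])]
stripe_carton [([309.0, 226.0], 0.6, [0.678, 0.087])]
tint_jar_28x [([272.0, 223.0], 0.66, [0.625, 0.182])]
dropper_mint [([259.0, 260.0], 0.57, [0.474, 0.111])]
blade_pack [([479.0, 307.0], 0.93, [0.639, -0.443])]
```

```bash
python3 -c "
import cv2
a=cv2.imread('pics/top1.png');cv2.imwrite('pics/t2.png',cv2.resize(a[170:300,130:310],None,fx=4.4,fy=4.4,interpolation=2))
cv2.imwrite('pics/t3.png',cv2.resize(a[170:300,380:520],None,fx=4,fy=4,interpolation=2))"
```

```text
(no output)
```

View pics/t2.png

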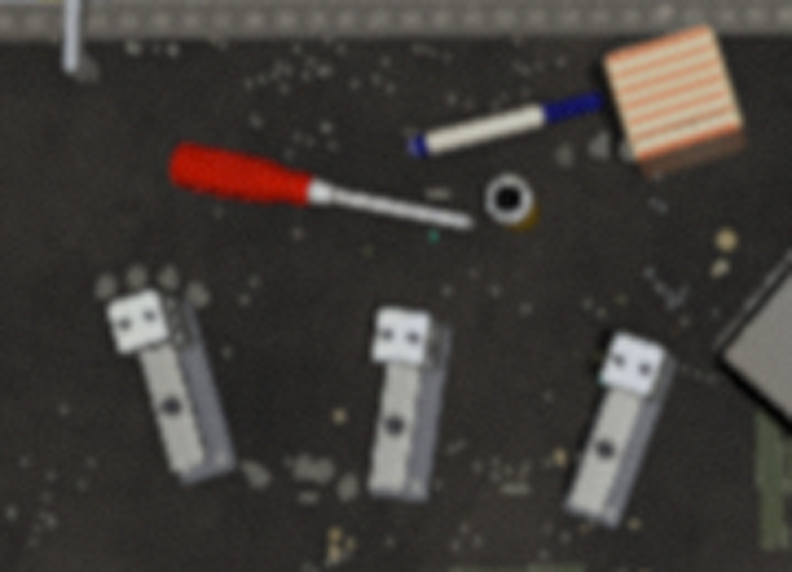

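View pics/t3.png

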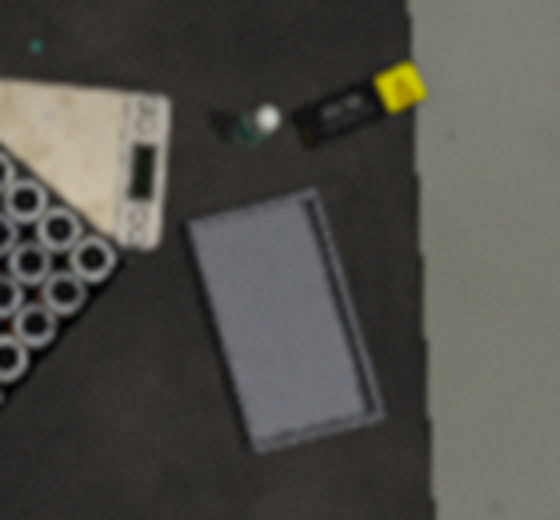

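The top view shows the pads at crop pixels (172,405), (394,425) and (605,449), and the clamp tops at (138,320), (402,335) and (633,363). The tray rim corners are at (188,222), (314,188), (384,415) and (258,452). A rack and a scale stand between the blocks and the tray.

```bash
cat > b.py <<'E'
from h import *
np.set_printoptions(precision=4,suppress=True)
p=robot.read_camera("top")
q=robot.read_camera("scene")
for pad,cl in (((172,405),(138,320)),((394,425),(402,335)),((605,449),(633,363))):
    P=onz(p,[pad[0]/4.4+130,pad[1]/4.4+170],.0465);C=onz(p,[cl[0]/4.4+130,cl[1]/4.4+170],.062)
    d=C-P; print("pad",P[:2],"clamp",C[:2],"L",np.hypot(d[0],d[1]),"yaw",np.arctan2(d[1],d[0]),"pad r",np.hypot(P[0],P[1]), "scene px",proj(q,P),proj(q,C))
T=np.array([onz(p,[u/4+380,v/4+170],.018)[:2] for u,v in ((188,222),(314,188),(384,415),(258,452))])
print("tray",T,T.mean(0),"yaws",[np.arctan2(*(T[i]-T[j])[::-1]) for i,j in((0,3),(1,2))])
E
python3 b.py
```

```text
pad [0.4818 0.3702] clamp [0.5315 0.3869] L 0.05235509240027873 yaw 0.32398961892306527 pad r 0.6076462246057714 scene px [np.float64(188.2), np.float64(218.1)] [np.float64(195.3), np.float64(203.5)]
pad [0.4689 0.2367] clamp [0.5213 0.2295] L 0.05290414651289743 yaw -0.13724260576196465 pad r 0.525290355305984 scene px [np.float64(220.9), np.float64(236.7)] [np.float64(234.9), np.float64(223.6)]
pad [0.4537 0.1104] clamp [0.5037 0.0923] L 0.05310548265707079 yaw -0.3476051883750127 pad r 0.46698080740676384 scene px [np.float64(253.7), np.float64(256.3)] [np.float64(270.5), np.float64(244.4)]
tray [[ 0.578  -0.3176]
 [ 0.6006 -0.4036]
 [ 0.4468 -0.4437]
 [ 0.4227 -0.3589]] [ 0.512  -0.3809] yaws [np.float64(0.2596119424296532), np.float64(0.25506527111471033)]
```

View pics/scene1.png

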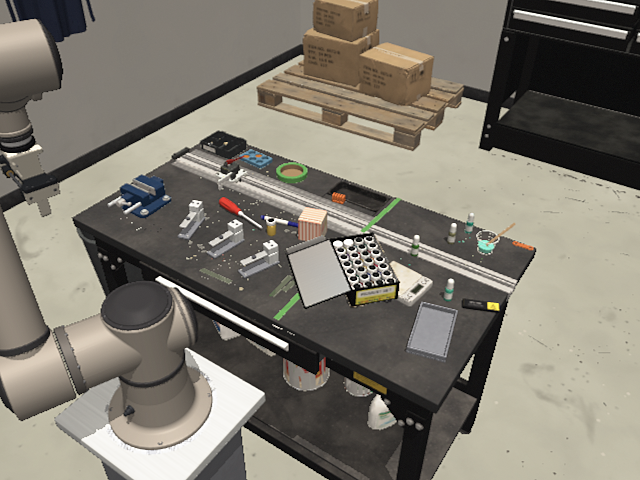

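The scene view agrees: the blocks sit near (188,218), (221,237) and (254,256), with the rack at (360,265), a vise at (145,195) and the tray at (432,332). I'll add a move planner and check the vise and rack clearance.

```bash
cat > plan.py <<'E'
import sys
from h import *
x,y,z,yaw=map(float,sys.argv[1:5])
s=robot.observe(); P=np.array(s["tool_pos"]); r=s["tool_rot"]; 
dy=(yaw-r[2]+np.pi)%(2*np.pi)-np.pi
d=np.array([x,y,z])-P; c,n=np.cos(yaw),np.sin(yaw)
print("t",s["time"],"P",np.round(P,4),"rot",np.round(r,4),"F",np.round(s["contact_force"],2),"open",s["opening"],"q6",s["qpos"][5])
print("turn",round(-dy,4),"shift",np.round([c*d[0]+n*d[1], n*d[0]-c*d[1], -d[2]],4))
E
python3 plan.py .4818 .3702 .105 3.466
python3 - <<'E'
from h import *
q=robot.read_camera("scene")
for z in(0,.05,.1):print(z,[np.round(onz(q,a,z)[:2],3).tolist() for a in((145,178),(120,200),(150,213),(170,205),(370,236),(355,300))])
E
```

```text
t 1.3 P [0.1414 0.5056 0.2437] rot [3.1415 0.     2.8688] F [-0.12  0.37 -0.73] open 0.09155468952318101 q6 -0.14598761119276146
turn -0.5972 shift [-0.2795 -0.2368  0.1387]
0 [[0.61, 0.69], [0.476, 0.659], [0.48, 0.532], [0.545, 0.513], [0.758, -0.069], [0.506, -0.171]]
0.05 [[0.558, 0.624], [0.431, 0.594], [0.435, 0.473], [0.496, 0.455], [0.699, -0.099], [0.459, -0.196]]
0.1 [[0.507, 0.558], [0.386, 0.53], [0.389, 0.415], [0.448, 0.398], [0.641, -0.129], [0.413, -0.221]]
```

Request:
carry_out(
  commands=[
    [[0, 0, 0], -0.149, 0],
    [[0, 0, 0], -0.149, 0],
    [[0, 0, 0], -0.149, 0],
    [[0, 0, 0], -0.149, 0],
    [[-0.028, -0.0237, 0.01], 0, 0],
    [[-0.028, -0.0237, 0.01], 0, 0],
    [[-0.028, -0.0237, 0.01], 0, 0],
    [[-0.028, -0.0237, 0.01], 0, 0],
    [[-0.028, -0.0237, 0.01], 0, 0],
    [[-0.028, -0.0237, 0.01], 0, 0],
    [[-0.028, -0.0237, 0.01], 0, 0],
    [[-0.028, -0.0237, 0.01], 0, 0],
    [[-0.028, -0.0237, 0.01], 0, 0],
    [[-0.028, -0.0237, 0.01], 0, 0],
    [[0, 0, 0], 0, 0],
    [[0, 0, 0], 0, 0],
  ],
  newtons=10,
)

```text
time: 3.35
tool_pos: [0.4817, 0.3699, 0.1437]
tool_rot: [3.141, -0.001, -2.819]
contact_force: [-0.3, 0.9, -1.1]
opening: 0.0004
grip_force: 0.0
```

```bash
cat > w.py <<'E'
import sys
from h import *
from scipy.spatial.transform import Rotation as Ro
# wrist camera: positions of class points on plane z
s=robot.observe(); w=robot.read_camera("wrist")
T=np.eye(4);T[:3,:3]=Ro.from_euler("xyz",s["tool_rot"]).as_matrix();T[:3,3]=s["tool_pos"]
C=T@np.array(w["T_tool_cam"]); w["view"]=np.linalg.inv(C)
cv2.imwrite(f"pics/{sys.argv[1]}.png",w["pixels"][:,:,::-1])
print("cam",np.round(C[:3,3],3))
for nm,z in (("pad_a",.0465),("clamp_a",.046),("leaf_a",.04),("spring_a",0),("tray",0)):
    print(nm,[(np.round(r["at"]).tolist(),round(r["p"],2),np.round(onz(w,r["at"],z)[:2],4).tolist()) for r in robot.tip_of(w,nm)[:3]])
E
python3 plan.py .4818 .3702 .075 3.466; python3 w.py w1
```

```text
t 3.35 P [0.4817 0.3699 0.1437] rot [ 3.1413e+00 -7.0000e-04 -2.8186e+00] F [-0.28  0.92 -1.07] open 0.0003786670262800879 q6 -1.3653980565024093
turn -0.0014 shift [-0.0002  0.0002  0.0687]
cam [0.417 0.35  0.284]
pad_a [([122.0, 159.0], 0.62, [0.4684, 0.2383]), ([328.0, 244.0], 0.58, [0.4798, 0.3747])]
clamp_a [([97.0, 232.0], 0.89, [0.5196, 0.2317])]
leaf_a [([111.0, 211.0], 0.91, [0.5053, 0.235]), ([325.0, 288.0], 0.57, [0.5119, 0.384])]
spring_a [([325.0, 244.0], 0.86, [0.4927, 0.378]), ([149.0, 169.0], 0.86, [0.4796, 0.237])]
tray []
```

View pics/w1.png

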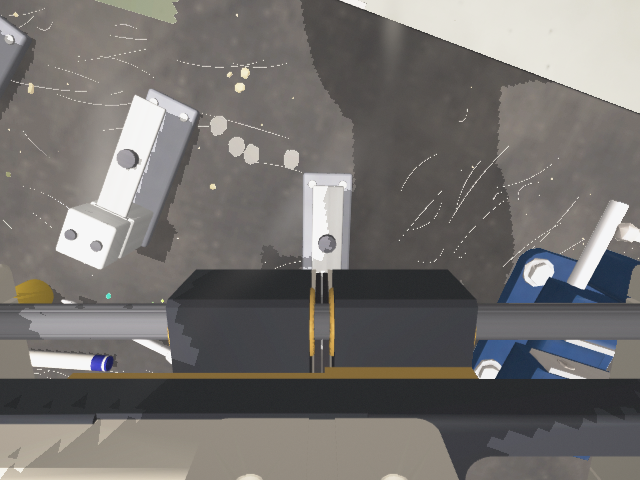

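The left block is aligned with the tool; its pad is at (327,243), about 3.5 mm to the tool's +y side. The vise is clear on the right.

Request:
carry_out(
  commands=[
    [[0, 0.0035, 0.015], 0, 0],
    [[0, 0, 0.02], 0, 0],
    [[0, 0, 0.02], 0, 0],
    [[0, 0, 0.015], 0, 0],
    [[0, 0, 0.004], 0, 0],
    [[0, 0, 0], 0, 0],
    [[0, 0, 0], 0, 0],
  ],
)

```text
time: 4.53
tool_pos: [0.4815, 0.3734, 0.0705]
tool_rot: [3.141, 0.002, -2.818]
contact_force: [-0.5, -0.6, 0.9]
opening: 0.0001
grip_force: 0.0
```

Request:
carry_out(
  commands=[
    [[0, 0, 0.002], 0, 0],
    [[0, 0, 0.0015], 0, 0],
    [[0, 0, 0.001], 0, 0],
    [[0, 0, 0], 0, 0],
  ],
)

```text
time: 5.03
tool_pos: [0.4811, 0.3731, 0.0651]
tool_rot: [3.142, -0.0, -2.818]
contact_force: [0.6, 0.0, 0.4]
opening: 0.0006
grip_force: 0.0
```

Request:
carry_out(
  commands=[
    [[0, 0, 0.001], 0, 0],
    [[0, 0, 0.001], 0, 0],
    [[0, 0, 0.001], 0, 0],
    [[0, 0, 0], 0, 0],
    [[0, 0, 0], 0, 0],
  ],
)

```text
time: 5.65
tool_pos: [0.481, 0.3731, 0.0625]
tool_rot: [3.142, 0.0, -2.818]
contact_force: [-1.8, -1.0, 3.4]
opening: 0.0003
grip_force: 1.9
```

```bash
cat > f.py <<'E'
from h import *
F=[];Z=[]
for i in range(6):
    s=robot.observe();F.append(s["contact_force"]);Z.append(s["tool_pos"]);robot.read_camera("top")
print(s["time"],"F",np.mean(F,0).round(2),"sd",np.std(F,0).round(2),"P",np.mean(Z,0).round(5), np.std(Z,0).round(5))
E
python3 f.py
```

```text
5.9 F [-2.37 -0.7   3.97] sd [0.65 0.21 0.63] P [0.48103 0.37314 0.06239] [1.e-05 1.e-05 4.e-05]
```

Request:
carry_out(
  commands=[
    [[0, 0, 0.0007], 0, 0],
    [[0, 0, 0.0007], 0, 0],
    [[0, 0, 0], 0, 0],
  ],
)

```text
time: 6.32
tool_pos: [0.481, 0.3731, 0.0612]
tool_rot: [3.142, -0.0, -2.818]
contact_force: [-4.1, -1.0, 7.6]
opening: 0.001
grip_force: 3.8
```

```bash
python3 f.py
```

```text
6.575 F [-3.49 -1.4   7.5 ] sd [0.39 0.42 0.35] P [0.48096 0.37313 0.06123] [1.e-05 1.e-05 2.e-05]
```

Vertical force is about 7.5 N (total about 8.3 N) at roughly 2.5 mm of give, so this leaf is sound. I'll hold it.

Request:
carry_out(
  commands=[
    [[0, 0, 0], 0, 0],
    [[0, 0, 0], 0, 0],
    [[0, 0, 0], 0, 0],
    [[0, 0, 0], 0, 0],
    [[0, 0, 0], 0, 0],
    [[0, 0, 0], 0, 0],
  ],
)

```text
time: 7.38
tool_pos: [0.481, 0.3731, 0.0612]
tool_rot: [3.141, -0.0, -2.818]
contact_force: [-3.6, -1.8, 7.3]
opening: 0.0005
grip_force: 3.7
```

```bash
python3 f.py; python3 plan.py .4689 .2370 .105 3.004
```

```text
7.625 F [-3.64 -1.43  7.21] sd [0.46 0.53 0.22] P [0.48097 0.37313 0.06125] [1.e-05 1.e-05 1.e-05]
t 7.675 P [0.481  0.3731 0.0612] rot [ 3.1415 -0.     -2.8183] F [-3.39 -2.91  7.93] open 0.00031250242381838716 q6 -1.3601923455253355
turn 0.4608 shift [-0.0067 -0.1365 -0.0438]
```

Request:
carry_out(
  commands=[
    [[0, 0, -0.005], 0, 0],
    [[0, 0, -0.02], 0, 0],
    [[0, 0, -0.025], 0, 0],
    [[0, 0, -0.02], 0.1536, 0],
    [[0, 0, 0], 0.1536, 0],
    [[0, 0, 0], 0.1536, 0],
    [[-0.0017, -0.034, 0], 0, 0],
    [[-0.0017, -0.034, 0], 0, 0],
    [[-0.0017, -0.034, 0], 0, 0],
    [[-0.0017, -0.0345, 0], 0, 0],
    [[0, 0, 0], 0, 0],
    [[0, 0, 0], 0, 0],
  ],
)

```text
time: 9.18
tool_pos: [0.4696, 0.2374, 0.1308]
tool_rot: [3.141, 0.001, 3.003]
contact_force: [0.2, -0.6, 0.3]
opening: 0.0005
grip_force: 0.0
```

```bash
python3 f.py; python3 plan.py .4689 .2370 .0705 3.004;python3 w.py w2
```

```text
9.425 F [ 0.04 -0.05  0.2 ] sd [0.43 0.38 0.51] P [0.4693  0.2377  0.13076] [1.6e-04 1.6e-04 6.0e-05]
t 9.475 P [0.4691 0.2376 0.1307] rot [3.1415 0.     3.0049] F [ 0.61 -0.48 -0.52] open 0.00010584672562662301 q6 -1.1112037266412842
turn 0.0009 shift [ 0.0001 -0.0006  0.0602]
cam [0.402 0.248 0.271]
pad_a [([542.0, 240.0], 0.94, [0.4811, 0.3725]), ([118.0, 252.0], 0.66, [0.4528, 0.1149]), ([324.0, 247.0], 0.54, [0.467, 0.2405])]
clamp_a [([111.0, 327.0], 0.94, [0.5017, 0.0962]), ([570.0, 308.0], 0.72, [0.5294, 0.3911])]
leaf_a [([320.0, 246.0], 0.71, [0.4681, 0.2377]), ([554.0, 284.0], 0.67, [0.5143, 0.3846]), ([120.0, 305.0], 0.65, [0.4896, 0.1019])]
spring_a [([321.0, 247.0], 0.89, [0.4802, 0.2366]), ([148.0, 246.0], 0.85, [0.4618, 0.1101]), ([519.0, 239.0], 0.77, [0.4942, 0.3822])]
tray [([120.0, 303.0], 0.43, [0.5036, 0.0778])]
```

View pics/w2.png

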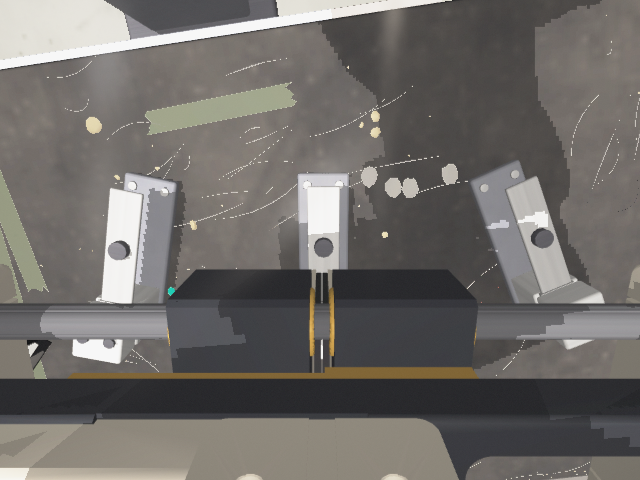

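The middle block is aligned, with its pad at (324,247), about 1 mm to the tool's +y side.

Request:
carry_out(
  commands=[
    [[0, 0.001, 0.02], 0, 0],
    [[0, 0, 0.02], 0, 0],
    [[0, 0, 0.015], 0, 0],
    [[0, 0, 0.007], 0, 0],
    [[0, 0, 0.0025], 0, 0],
    [[0, 0, 0.001], 0, 0],
    [[0, 0, 0.001], 0, 0],
    [[0, 0, 0.001], 0, 0],
    [[0, 0, 0.001], 0, 0],
    [[0, 0, 0], 0, 0],
  ],
)

```text
time: 11.02
tool_pos: [0.4693, 0.2381, 0.0626]
tool_rot: [3.141, 0.0, 3.004]
contact_force: [-0.8, -0.6, 2.7]
opening: 0.0004
grip_force: 1.5
```

```bash
python3 f.py
```

```text
11.275 F [-0.76  0.11  3.27] sd [0.33 0.4  0.69] P [0.46933 0.23807 0.06255] [1.e-05 1.e-05 5.e-05]
```

Request:
carry_out(
  commands=[
    [[0, 0, 0.0007], 0, 0],
    [[0, 0, 0.0008], 0, 0],
    [[0, 0, 0], 0, 0],
    [[0, 0, 0], 0, 0],
  ],
)

```text
time: 11.82
tool_pos: [0.4692, 0.2381, 0.0612]
tool_rot: [3.141, 0.0, 3.004]
contact_force: [-1.1, 0.5, 6.7]
opening: 0.0001
grip_force: 3.5
```

```bash
python3 f.py
```

```text
12.075 F [-1.8   0.15  7.15] sd [0.64 0.57 0.41] P [0.46922 0.23809 0.06116] [1.e-05 1.e-05 1.e-05]
```

Also about 2.6 N/mm, so this one is sound. I'll press a touch deeper and hold.

Request:
carry_out(
  commands=[
    [[0, 0, 0.0003], 0, 0],
    [[0, 0, 0], 0, 0],
    [[0, 0, 0], 0, 0],
    [[0, 0, 0], 0, 0],
    [[0, 0, 0], 0, 0],
    [[0, 0, 0], 0, 0],
    [[0, 0, 0], 0, 0],
    [[0, 0, 0], 0, 0],
  ],
)

```text
time: 13.12
tool_pos: [0.4692, 0.2381, 0.0609]
tool_rot: [3.141, 0.0, 3.004]
contact_force: [-2.6, 0.6, 8.6]
opening: 0.0007
grip_force: 3.8
```

```bash
python3 f.py; python3 plan.py .4535 .1120 .13 2.794
```

```text
13.375 F [-2.3   0.35  7.91] sd [0.4  0.3  0.48] P [0.46921 0.23809 0.06092] [1.e-05 1.e-05 1.e-05]
t 13.425 P [0.4692 0.2381 0.0609] rot [3.1413e+00 1.0000e-04 3.0040e+00] F [-1.61  0.07  7.26] open 0.00019072634840813904 q6 -1.1096103061114886
turn 0.21 shift [-0.0282 -0.1239 -0.0691]
```

Request:
carry_out(
  commands=[
    [[0, 0, -0.005], 0, 0],
    [[0, 0, -0.02], 0, 0],
    [[0, 0, -0.025], 0, 0],
    [[0, 0, -0.0191], 0.105, 0],
    [[0, 0, 0], 0.105, 0],
    [[-0.007, -0.031, 0], 0, 0],
    [[-0.007, -0.031, 0], 0, 0],
    [[-0.007, -0.031, 0], 0, 0],
    [[-0.0072, -0.0309, 0], 0, 0],
    [[0, 0, 0], 0, 0],
    [[0, 0, 0], 0, 0],
  ],
)

```text
time: 14.8
tool_pos: [0.4537, 0.1122, 0.1296]
tool_rot: [3.141, -0.0, 2.793]
contact_force: [0.0, -0.1, 0.3]
opening: 0.0004
grip_force: 0.0
```

```bash
python3 f.py; python3 plan.py .4535 .1120 .0705 2.794;python3 w.py w3
```

```text
15.05 F [0.28 0.01 0.21] sd [0.33 0.49 0.32] P [0.45364 0.1125  0.12954] [5.0e-05 1.7e-04 1.0e-05]
t 15.1 P [0.4535 0.1125 0.1296] rot [ 3.1415 -0.      2.795 ] F [ 0.63 -0.82 -0.06] open 0.0005297232669906591 q6 -1.145570077388706
turn 0.001 shift [-0.0001 -0.0004  0.0591]
cam [0.389 0.136 0.27 ]
pad_a [([320.0, 251.0], 0.76, [0.4533, 0.1126]), ([531.0, 203.0], 0.73, [0.4676, 0.24])]
clamp_a [([536.0, 282.0], 0.93, [0.5183, 0.2329])]
leaf_a [([321.0, 302.0], 0.98, [0.4878, 0.1006]), ([528.0, 257.0], 0.84, [0.5034, 0.2343])]
spring_a [([321.0, 247.0], 0.88, [0.464, 0.1091]), ([498.0, 209.0], 0.64, [0.4802, 0.2381]), ([607.0, 341.0], 0.57, [0.613, 0.2948])]
tray []
```

View pics/w3.png

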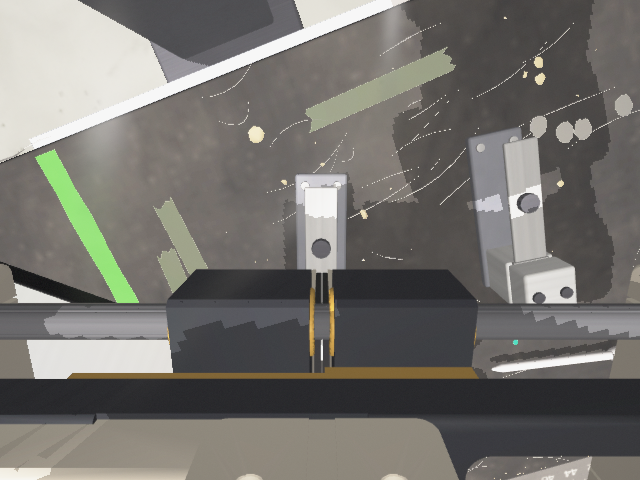

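The right block is aligned and centred, with its pad at (320,249).

Request:
carry_out(
  commands=[
    [[0, 0, 0.02], 0, 0],
    [[0, 0, 0.02], 0, 0],
    [[0, 0, 0.015], 0, 0],
    [[0, 0, 0.006], 0, 0],
    [[0, 0, 0.0025], 0, 0],
    [[0, 0, 0.001], 0, 0],
    [[0, 0, 0.001], 0, 0],
    [[0, 0, 0.001], 0, 0],
    [[0, 0, 0.001], 0, 0],
    [[0, 0, 0], 0, 0],
  ],
)

```text
time: 16.65
tool_pos: [0.4536, 0.112, 0.0622]
tool_rot: [3.141, 0.0, 2.794]
contact_force: [-1.7, 0.6, 1.1]
opening: 0.0003
grip_force: 0.9
```

```bash
python3 f.py
```

```text
16.9 F [-0.49  0.49  1.86] sd [0.67 0.52 0.39] P [0.45361 0.11194 0.06222] [2.e-05 1.e-05 2.e-05]
```

Request:
carry_out(
  commands=[
    [[0, 0, 0.0008], 0, 0],
    [[0, 0, 0.0008], 0, 0],
    [[0, 0, 0.0008], 0, 0],
    [[0, 0, 0.0006], 0, 0],
    [[0, 0, 0], 0, 0],
    [[0, 0, 0], 0, 0],
  ],
)

```text
time: 17.7
tool_pos: [0.4534, 0.112, 0.0593]
tool_rot: [3.141, -0.0, 2.794]
contact_force: [-2.1, 1.4, 5.6]
opening: 0.0006
grip_force: 3.0
```

```bash
python3 f.py
```

```text
17.95 F [-2.21  1.53  5.97] sd [0.31 0.95 0.51] P [0.45344 0.11199 0.05927] [1.e-05 0.e+00 1.e-05]
```

Request:
carry_out(
  commands=[
    [[0, 0, 0.0006], 0, 0],
    [[0, 0, 0.0005], 0, 0],
    [[0, 0, 0], 0, 0],
    [[0, 0, 0], 0, 0],
    [[0, 0, 0], 0, 0],
    [[0, 0, 0], 0, 0],
    [[0, 0, 0], 0, 0],
    [[0, 0, 0], 0, 0],
    [[0, 0, 0], 0, 0],
    [[0, 0, 0], 0, 0],
  ],
)

```text
time: 19.25
tool_pos: [0.4534, 0.112, 0.0583]
tool_rot: [3.141, -0.0, 2.794]
contact_force: [-2.0, 1.3, 7.3]
opening: 0.0003
grip_force: 3.7
```

```bash
python3 f.py; python3 plan.py .5035 .0940 .13 2.794
```

```text
19.5 F [-2.03  1.17  7.27] sd [0.56 0.29 0.33] P [0.45342 0.112   0.05827] [1.e-05 1.e-05 1.e-05]
t 19.55 P [0.4534 0.112  0.0583] rot [ 3.1414e+00 -1.0000e-04  2.7940e+00] F [-2.5   1.13  7.  ] open 0.00015122838124237165 q6 -1.145748324297815
turn 0.0 shift [-0.0532  0.0001 -0.0717]
```

The right leaf gives about 5.2 mm at 7.3 N, so it is the tired one. I'll lift clear and, before gripping, check how high the rack lid corner next to its clamp stands.

Request:
carry_out(
  commands=[
    [[0, 0, -0.005], 0, 0],
    [[0, 0, -0.022], 0, 0],
    [[0, 0, -0.025], 0, 0],
    [[0, 0, -0.02], 0, 0.42],
    [[-0.026, 0, 0], 0, 0.42],
    [[-0.0265, 0, 0], 0, 0.42],
    [[0, 0, 0], 0, 0.42],
    [[0, 0, 0], 0, 0.42],
  ],
)

```text
time: 20.55
tool_pos: [0.5019, 0.0941, 0.1295]
tool_rot: [-3.141, -0.002, 2.794]
contact_force: [-1.3, -0.4, -0.3]
opening: 0.0379
grip_force: 0.0
```

Run:
```python
from h import *
from scipy.spatial.transform import Rotation as Ro
a=cv2.imread('pics/scene1.png')[220:320,235:375]; a=cv2.resize(a,None,fx=4,fy=4,interpolation=2)
s=robot.observe(); w=robot.read_camera("wrist")
b=w["pixels"][:,:,::-1]; cv2.imwrite("pics/w4.png",b)
o=np.zeros((600,700,3),np.uint8); o[:400,:560]=a
o[400:600,:267]=cv2.resize(b,(267,200)); cv2.imwrite("pics/m.png",o)
print(s["opening"],s["tool_pos"])
p=robot.read_camera("top");q=robot.read_camera("scene")
for z in(0,.01,.02,.03,.04,.05): 
  P=onz(p,[720/4.4+130,352/4.4+170],z); u=proj(q,P); print(z,P[:2].round(4),[ (u[0]-235)*4,(u[1]-220)*4])
```

```text
0.03789587741895276 [0.50186204 0.09406131 0.12948479]
0 [0.5157 0.0446] [np.float64(212.79999999999995), np.float64(186.0)]
0.01 [0.5148 0.044 ] [np.float64(212.79999999999995), np.float64(175.5999999999999)]
0.02 [0.5138 0.0434] [np.float64(212.4000000000001), np.float64(165.20000000000005)]
0.03 [0.5129 0.0428] [np.float64(212.0), np.float64(154.79999999999995)]
0.04 [0.5119 0.0422] [np.float64(211.20000000000005), np.float64(144.0)]
0.05 [0.511  0.0416] [np.float64(210.79999999999995), np.float64(133.60000000000002)]
```

View pics/m.png

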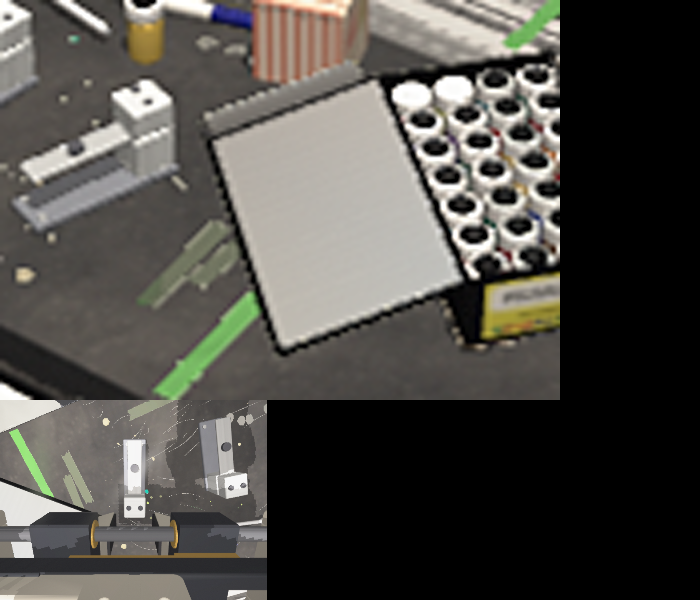

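The lid corner stands about 45 mm high, 45 mm to the side of the clamp axis and 25 mm beyond the grip line. With a 38 mm opening the fingers clear it, so I'll descend.

Request:
carry_out(
  commands=[
    [[0, 0, 0.02], 0, 0.42],
    [[0, 0, 0.02], 0, 0.42],
    [[0, 0, 0.015], 0, 0.42],
    [[0, 0, 0.012], 0, 0.42],
    [[0, 0, 0.008], 0, 0.42],
    [[0, 0, 0.004], 0, 0.42],
    [[0, 0, 0], 0, 0.42],
    [[0, 0, 0], 0, 0.42],
  ],
  newtons=30,
)

```text
time: 21.7
tool_pos: [0.5032, 0.094, 0.0514]
tool_rot: [3.141, 0.001, 2.794]
contact_force: [-0.5, -0.2, -0.3]
opening: 0.0388
grip_force: 0.0
```

Request:
carry_out(
  commands=[
    [[0, 0, 0], 0, 0.3],
    [[0, 0, 0], 0, 0.2],
    [[0, 0, 0], 0, 0.1],
    [[0, 0, 0], 0, 0],
    [[0, 0, 0], 0, 0],
    [[0, 0, 0], 0, 0],
  ],
  newtons=30,
)

```text
time: 22.45
tool_pos: [0.5031, 0.094, 0.0513]
tool_rot: [3.141, 0.001, 2.794]
contact_force: [-1.1, 0.6, 5.2]
opening: 0.0302
grip_force: 30.0
```

```bash
python3 plan.py .5035 .0940 .21 2.794
```

```text
t 22.45 P [0.5031 0.094  0.0513] rot [3.1412e+00 5.0000e-04 2.7940e+00] F [-1.14  0.59  5.17] open 0.03017876308946908 q6 -1.1884034877681917
turn -0.0 shift [-4.000e-04  1.000e-04 -1.587e-01]
```

Request:
carry_out(
  commands=[
    [[0, 0, 0], 0, 0],
    [[0, 0, -0.005], 0, 0],
    [[0, 0, -0.015], 0, 0],
    [[0, 0, -0.025], 0, 0],
    [[0, 0, -0.03], 0, 0],
    [[0, 0, -0.03], 0, 0],
    [[0, 0, -0.03], 0, 0],
    [[0, 0, -0.02], 0, 0],
    [[0, 0, -0.005], 0, 0],
    [[0, 0, 0], 0, 0],
    [[0, 0, 0], 0, 0],
  ],
  newtons=50,
)

```text
time: 23.82
tool_pos: [0.5023, 0.0939, 0.21]
tool_rot: [-3.141, -0.002, 2.794]
contact_force: [-0.4, -0.4, -6.4]
opening: 0.0295
grip_force: 50.0
```

```bash
python3 plan.py .5507 -.3702 .21 3.399
python3 - <<'E'
from h import *
q=robot.read_camera("scene");u=proj(q,robot.observe()["tool_pos"]);print(u)
x,y=int(u[0]),int(u[1]);cv2.imwrite("pics/s5.png",cv2.resize(q["pixels"][y-60:y+60,x-80:x+80,::-1],None,fx=4,fy=4,interpolation=2))
E
```

```text
t 23.825 P [0.5023 0.0939 0.21  ] rot [-3.1408e+00 -2.1000e-03  2.7940e+00] F [-0.36 -0.41 -6.37] open 0.02949792777388564 q6 -1.1884030746657974
turn -0.605 shift [ 0.0713 -0.4612 -0.    ]
[np.float64(267.5), np.float64(197.9)]
```

View pics/s5.png

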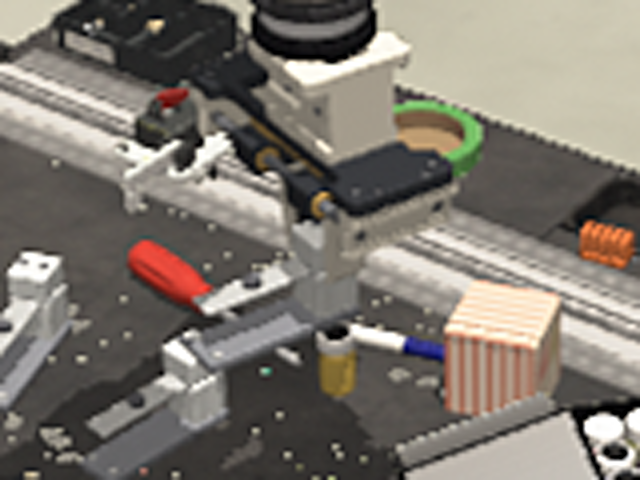

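The block hangs level in the grip. I'll turn it and carry it to above the tray.

Request:
carry_out(
  commands=[
    [[0, 0, 0], -0.121, 0],
    [[0, 0, 0], -0.121, 0],
    [[0, 0, 0], -0.121, 0],
    [[0, 0, 0], -0.121, 0],
    [[0, 0, 0], -0.121, 0],
    [[0.0025, -0.0162, 0], 0, 0],
    [[0.005, -0.033, 0], 0, 0],
    [[0.0059, -0.038, 0], 0, 0],
    [[0.0059, -0.038, 0], 0, 0],
    [[0.0059, -0.038, 0], 0, 0],
    [[0.0059, -0.038, 0], 0, 0],
    [[0.0059, -0.038, 0], 0, 0],
    [[0.0059, -0.038, 0], 0, 0],
    [[0.0059, -0.038, 0], 0, 0],
    [[0.0059, -0.038, 0], 0, 0],
    [[0.0059, -0.038, 0], 0, 0],
    [[0.0051, -0.033, 0], 0, 0],
    [[0.003, -0.019, 0], 0, 0],
    [[0.0027, -0.018, 0], 0, 0],
    [[0, 0, 0], 0, 0],
  ],
)

```text
time: 26.38
tool_pos: [0.5502, -0.3721, 0.2097]
tool_rot: [3.14, -0.001, -2.888]
contact_force: [-1.0, -0.0, -5.1]
opening: 0.0299
grip_force: 50.0
```

```bash
cat > tr.py <<'E'
from h import *
from scipy.spatial.transform import Rotation as Ro
s=robot.observe(); w=robot.read_camera("wrist")
T=np.eye(4);T[:3,:3]=Ro.from_euler("xyz",s["tool_rot"]).as_matrix();T[:3,3]=s["tool_pos"]
w["view"]=np.linalg.inv(T@np.array(w["T_tool_cam"])); im=np.ascontiguousarray(w["pixels"][:,:,::-1])
# expected tray rim drawn over the wrist picture
c=np.array([.512,-.381]);a=.257;R=np.array([[np.cos(a),-np.sin(a)],[np.sin(a),np.cos(a)]])
pts=[proj(w,np.r_[c+R@[i*.08,j*.045],.018]) for i,j in((1,1),(1,-1),(-1,-1),(-1,1))]
print(pts); cv2.polylines(im,[np.int32(pts)],True,(0,255,0),1); cv2.imwrite("pics/w6.png",im)
print([(np.round(r["at"]).tolist(),round(r["p"],2),np.round(onz(w,r["at"],0)[:2],4)) for r in robot.tip_of(w,"tray")])
E
python3 plan.py .5507 -.3708 .15 3.399; python3 tr.py
```

```text
t 26.375 P [ 0.5502 -0.3721  0.2097] rot [ 3.1405e+00 -1.2000e-03 -2.8882e+00] F [-1.02 -0.01 -5.1 ] open 0.029857563328221055 q6 -2.533861711169382
turn -0.004 shift [-0.0008  0.0011  0.0597]
[[np.float64(370.6), np.float64(258.7)], [np.float64(272.1), np.float64(259.2)], [np.float64(264.8), np.float64(70.6)], [np.float64(376.1), np.float64(70.1)]]
[]
```

View pics/w6.png

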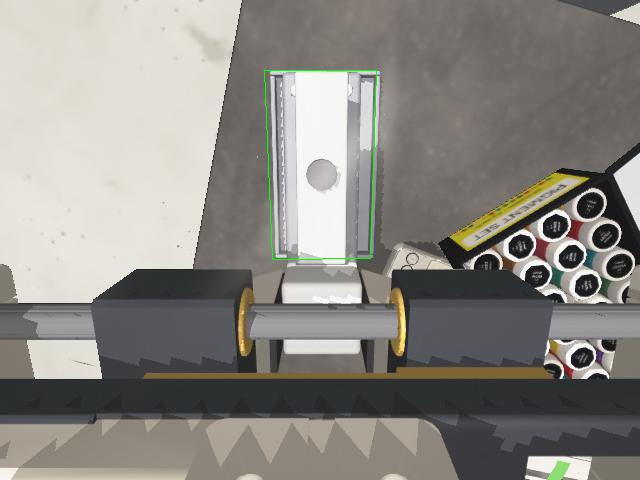

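The expected tray rim drawn in green, (265–376, 70–259), matches the real one within about 3 px. The block lies lengthwise inside it with plenty of margin. I'll descend.

Request:
carry_out(
  commands=[
    [[-0.0008, 0.003, 0.01], 0, 0],
    [[0, 0, 0.022], 0, 0],
    [[0, 0, 0.025], 0, 0],
    [[0, 0, 0.025], 0, 0],
    [[0, 0, 0.022], 0, 0],
    [[0, 0, 0.018], 0, 0],
    [[0, 0, 0.013], 0, 0],
    [[0, 0, 0.008], 0, 0],
    [[0, 0, 0.005], 0, 0],
    [[0, 0, 0], 0, 0],
    [[0, 0, 0], 0, 0],
  ],
)

```text
time: 27.85
tool_pos: [0.5516, -0.3674, 0.0636]
tool_rot: [-3.141, 0.001, -2.884]
contact_force: [-0.4, 0.4, -4.9]
opening: 0.0297
grip_force: 50.0
```

Request:
carry_out(
  commands=[
    [[0, 0, 0.0015], 0, 0],
    [[0, 0, 0.0015], 0, 0],
    [[0, 0, 0.001], 0, 0],
    [[0, 0, 0.001], 0, 0],
    [[0, 0, 0], 0, 0],
    [[0, 0, 0], 0, 0],
  ],
)

```text
time: 28.6
tool_pos: [0.5513, -0.3671, 0.058]
tool_rot: [3.142, 0.0, -2.884]
contact_force: [-0.2, 0.6, -5.0]
opening: 0.0294
grip_force: 50.0
```

Request:
carry_out(
  commands=[
    [[0, 0, 0.0008], 0, 0],
    [[0, 0, 0.0008], 0, 0],
    [[0, 0, 0.0008], 0, 0],
    [[0, 0, 0.0005], 0, 0],
    [[0, 0, 0], 0, 0],
    [[0, 0, 0], 0, 0],
  ],
)

```text
time: 29.35
tool_pos: [0.5513, -0.367, 0.0554]
tool_rot: [-3.142, 0.0, -2.884]
contact_force: [-0.6, 1.5, -1.2]
opening: 0.0298
grip_force: 50.0
```

Contact with the tray floor. I'll settle it slightly, release gently and back off.

Request:
carry_out(
  commands=[
    [[0, 0, 0.0004], 0, 0],
    [[0, 0, 0], 0, 0],
    [[0, 0, 0], 0, 0.33],
    [[0, 0, 0], 0, 0.36],
    [[0, 0, 0], 0, 0.42],
    [[0, 0, 0], 0, 0.42],
    [[0, 0, 0], 0, 0.42],
    [[0, 0, -0.005], 0, 0.42],
    [[0, 0, -0.015], 0, 0.42],
    [[0, 0, -0.025], 0, 0.42],
    [[0, 0, -0.03], 0, 0.42],
    [[0, 0, -0.03], 0, 0.42],
    [[0, 0, -0.03], 0, 0.42],
    [[0, 0, 0], 0, 0.42],
    [[0, 0, 0], 0, 0.42],
  ],
  newtons=10,
)

```text
time: 31.22
tool_pos: [0.551, -0.3668, 0.1895]
tool_rot: [3.141, -0.0, -2.884]
contact_force: [0.4, 1.1, 0.7]
opening: 0.0384
grip_force: 0.0
```

```bash
python3 plan.py .55 -.367 .2 3.399; python3 tr.py
```

```text
t 31.225 P [ 0.551  -0.3668  0.1895] rot [ 3.1411e+00 -3.0000e-04 -2.8842e+00] F [0.43 1.13 0.65] open 0.03840054759623623 q6 -2.5312813626201915
turn -0.0 shift [ 0.001   0.0001 -0.0105]
[[np.float64(367.9), np.float64(263.7)], [np.float64(263.3), np.float64(263.8)], [np.float64(255.1), np.float64(62.7)], [np.float64(374.3), np.float64(62.7)]]
[]
```

View pics/w6.png

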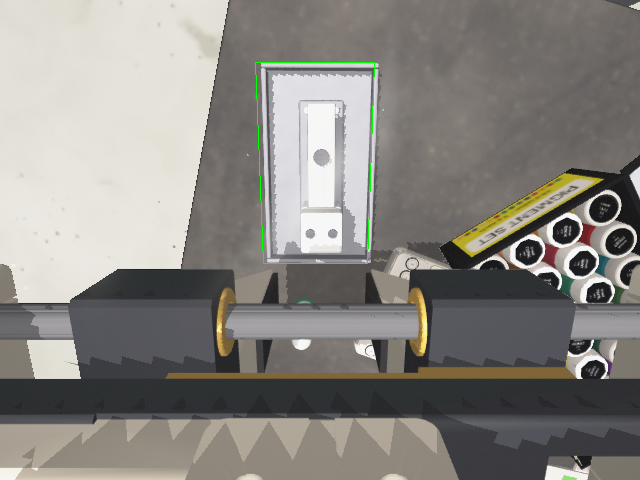

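The block stands flat and upright in the tray, at columns 300–343 inside walls at 268–375, and the gripper is clear. I'll hand in.

```bash
python3 -c "
from cell import robot; print(robot.hand_in())"
```

```text
the job is handed in; nothing more can be done
None
```

I pressed all three leaves at about 7–8 N; the right block was the tired one (about 5 mm of give against about 2.5 mm for the other two), so I set it upright and flat in the reject tray and handed the job in at about 31 s of the 72 s; the hand-in returned no verdict.

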